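# Hold a cast pump lever level over its spindle

### The job

Free the cast pump lever from its cradle by turning the clamp knob anticlockwise (seen from above) to its stop, then lift the lever by its balance point and carry it, kept level, to the pump. Finish while holding it: still gripped at the balance point, level and still, with the bore about 4 cm above the tip of the pump's spindle and the small eye over the pump's rod, touching nothing but the gripper. Leave the other things on the table where they are.

Things in the scene. Friction and masses are not known exactly. Their poses are not given: they have to be found in the camera images.
- lever_balance (a point): Balance point of the loose 0.5-0.85 kg bronze lever, where to grip it (within 15 mm) across the arm: flat arm 24 mm wide, 14 mm thick. Point mid-width, mid-thickness, 7 mm under a dark punch mark on the arm's top, 50 mm from the bore axis towards the eye. x: along the arm, bore to eye; z up. In the cradle it lies 46 mm above the table, 34 mm above the board; boss top 11 mm above the arm's top.
- lever_bore (a point): Centre of the bore (17 mm) at the underside of the lever's boss, the thick round end (46 mm diameter, 36 mm high). Axes as lever_balance, which lies 50 mm along x from here and 18 mm higher. Lever 201 mm long overall.
- lever_eye (a point): Centre of the lever's small round eye (26 mm diameter, 16 mm high) at the arm's other end, 165 mm along x from the bore axis, at the height of lever_balance.
- knob_grip (a point): Centre of the clamp knob's black upright bar, 94 mm above the table: 42 mm long (point x, turning with the knob), 13 mm wide (y), 28 mm high; grip across the 13 mm. Turns about the vertical through this point. Below it a 24 mm stem, 12 mm high, on an aluminium housing (46 x 50 mm, top 68 mm above the table) at the cradle's side; nothing else near is higher than 68 mm.
- knob (a joint): Clamp knob angle (rad), growing anticlockwise seen from above: 0 (keeper over the lever's arm, bar parallel to the lever) to its stop at 1.3 (keeper drawn back). Starts at 0 to 0.12. Stiff (about 0.06 N m), stays where left; one grasp is enough. Slides the keeper 20 mm per rad.
- cradle: Fixed plywood cradle, board 250 x 120 x 12 mm (origin under its middle, x along the lying lever from bore to eye), with rests under boss and eye. A flat steel keeper (18 mm wide, 8 mm thick) slides from the housing (at x +45, y +80 mm) over the arm, 77 mm from the balance point, and bars lifting until the knob is turned back.
- pump: Fixed grey hand pump on a 250 x 100 mm foot (origin under the middle of the foot, x from the spindle to the rod, z up). The tallest points are the spindle tip (100 mm above the table) and the rod top (93 mm).
- spindle_tip (a point): Top of the pump's plain upright steel spindle (13 mm diameter), on the larger round body at one end of the pump, 100 mm above the table; axes as the pump.
- rod_top (a point): Top of the small two-cheeked fork on the pump's rod, on the smaller round body at the other end, 165 mm from the spindle, 93 mm above the table.
- grease_jar: Bystander: closed jar, 60 mm diameter, 70 mm high; origin under its middle.
- mug: Bystander: white mug, 76 mm diameter, 90 mm high; origin under its middle.
- screwdriver: Bystander: screwdriver lying on the table.
- pump_ring: Bystander: flat steel ring, 60 mm diameter, 12 mm high; origin under its middle.

How it is judged:
By the outcome, as a careful person would: the job done as asked, in the order asked, and still so for the second after the job is handed in, while the arm keeps its last pose, push and grip.
It also fails if it takes over 58 s, if anything falls off the work surface, if the arm or the gripper's body presses on something with over 40 N, if the wrist force passes 120 N, or if a joint passes its speed limit or range.

### The arm

A 6-joint arm with a two-finger parallel gripper is mounted at the origin on the work surface. World frame = base frame: x ahead of the robot, y to its left, z up, the work surface at z = 0. Lengths are in mm, angles in rad, forces in N, time in s.
With the tool pointing down it reaches from about 275 to 750 mm from the base axis. Payload 10.2 kg.
Tool frame: the origin (TCP) lies between the finger pads; the fingertips stand 8 mm ahead of it and the grasp point (between the pads) lies 11 mm behind it; z points along the fingers, x is the direction in which the jaws open and shut, and the axes are right-handed (so a half turn about z gives the same grasp; the last joint's range is limited). The gripper opens to 85 mm and grips with 20 to 120 N. Pads are 22 mm wide; open, the fingers measure 114 mm over their backs; the gripper's body (76 mm by 85 mm) begins 54 mm behind the grasp point. The pads swing forward as they close: fully open they stand 13 mm farther back than shut.
Start: joints at [0.973, 0.313, 1.498, -0, 1.331, -0.223], TCP at [192.208, 488.556, 205.894] pointing down, gripper open.
Joint ranges: [-2.94, 2.94], [-0.97, 2.17], [0.19, 2.56], [-1.23, 4.37], [0.02, 3.11], [-2.88, 2.88]. Speed limits (rad/s): [2.39, 2.39, 3.01, 3.14, 3.14, 3.14].

### API

Orientations are given as a unit quaternion [w, x, y, z].
In Python, from rig import sense, eyes, ctrl gives the robot as it stands.
- The arm moves only by the tool move_arm, never from a script. Its argument "rows" is a list that holds one entry, the list of rows, each a list of 5 numbers: the shift along the tool's x, y, z in mm, then the turn about the tool's z in units of 6 degrees (1.0 is 6 degrees), then the gripper command: -1 is shut, 1 is fully open, values between are in proportion. In form: [[[dx, dy, dz, roll, jaw], ...]]. A call has 1 to 12 rows; each row is the pose to reach, as a shift and turn from the pose measured when the call began, along the tool's axes at that moment; what a row does not reach only later rows make up. A row lasts 1/8 s, in which the tool goes at most 62.5 mm and 10.7 degrees, less where a joint would pass 70% of its speed; a pose out of reach is approached as far as the arm can. A call with a gripper value outside its range is refused whole. The fingers move at their own pace and stop on an object; "squeeze" is the grip in N (left out, the last holds). Time passes only in rows, so rows that repeat a pose let the fingers close. It gives the time, the measured TCP pose, the force and the opening at its end, in the units of the state.
- sense(): the state, without advancing time (a new reading comes with each control period).
- eyes.capture(name): name is "scene" or "top" or "wrist"; returns a dict with "color" (480x640x3 uint8, blue, green, red), "vertical_fov" (degrees; the focal length in pixels is half the picture's height over the tangent of half this angle, whatever the lens; pixels are square), "cx", "cy" (the principal point, pixels), "xyz" and "attitude" of the camera in the world. Camera axes: x right, y down, z forward; pixel columns grow to the right and rows downward; lengths in mm; the calibration is good to about 2 mm. The wrist camera is an equidistant fisheye: a pixel r from the principal point sees the ray r / f radians off the axis. A picture is of the moment at which its call begins. There is no depth.
- ctrl.finish_job(): hands the job in, once; it reports no verdict.
The state is a dict: "time_s": time; "joints": joint angles; "dq": joint speeds; "tau": joint torques, N m; "eef_pos": TCP position; "ee_rot": TCP orientation; "force": force on the tool from outside, world axes, zero at the start; "wrist_torque": the same for the moment, N m; "grip_width": opening from 0.0 (shut) to 1.0 (fully open).
Only numpy, scipy, OpenCV 4.12 (cv2) and the standard library are available. Lean on these libraries where they do the work, as an engineer would, in place of code of your own. Each camera call takes 0.05 s, during which the arm holds its last target. There are 200 camera calls.

## Working session

There is one attempt and no reset: what is moved stays moved. The work goes in short steps, Python scripts to look and compute and a tool call to move; the robot and the scene stay as the last step left them, time stands still between calls to the robot, and variables do not carry over. Pictures are saved under pics/ and viewed, about 8 in all and at most 12, crops included, and the job is handed in when it is done.

Besides the shell and the picture viewer there is one more tool, called after "Call:" as name(argument=value, ...), one argument or row to a line, values as JSON. move_arm: Moves the arm, as the interface text tells. Its arguments: {"type":"object","properties":{"rows":{"type":"array","items":{"type":"array","items":{"type":"array","items":{"type":"number"}}}},"squeeze":{"type":"number"}},"required":["rows"]}

```bash
mkdir -p pics; ls
cat > h.py <<'E'
import numpy as np, cv2
from scipy.spatial.transform import Rotation as R
from rig import sense, eyes, ctrl
def q2R(q): return R.from_quat([q[1],q[2],q[3],q[0]]).as_matrix()
def att(c):
    a=np.array(c["attitude"],float)
    return q2R(a) if a.size==4 else a.reshape(3,3)
def foc(c): return 240/np.tan(np.radians(c["vertical_fov"]/2))
def ray(c,u,v,fish=False):
    x,y=u-c["cx"],v-c["cy"]; f=foc(c)
    if fish:
        r=np.hypot(x,y)+1e-9; t=r/f; d=np.array([x/r*np.sin(t),y/r*np.sin(t),np.cos(t)])
    else: d=np.array([x/f,y/f,1.])
    return att(c)@d
def onz(c,u,v,z,fish=False):
    d=ray(c,u,v,fish); o=np.array(c["xyz"],float); return o+d*(z-o[2])/d[2]
def cross(c1,p1,c2,p2,f1=False,f2=False):
    d1,d2=ray(c1,*p1,f1),ray(c2,*p2,f2); o1,o2=np.array(c1["xyz"],float),np.array(c2["xyz"],float)
    s=np.linalg.lstsq(np.c_[d1,-d2],o2-o1,rcond=None)[0]
    a,b=o1+s[0]*d1,o2+s[1]*d2; return (a+b)/2,np.linalg.norm(a-b)
E
python3 - <<'E'
from h import *
import pickle
C={n:eyes.capture(n) for n in("scene","top","wrist")}
pickle.dump(C,open("c0.pkl","wb"))
for n,c in C.items(): cv2.imwrite(f"pics/{n}0.png",c["color"]); print(n,c["vertical_fov"],c["cx"],c["cy"],c["xyz"],c["attitude"])
print(sense())
E
```

```text
pics
scene 49.327068632727446 320.8896509688644 245.61637631462588 [1592.60728692   27.74960992 1022.46269309] [-0.26905539  0.63005006  0.67283847 -0.27916753]
top 44.236508788528184 322.14750373888427 239.25194852836907 [ 320.77841145    6.35712198 1412.66500234] [ 0.07803439 -0.69977911  0.70568658 -0.07890675]
wrist 65.70646984690485 315.4206867550185 234.25336545153982 [119.75253803 516.73198506 372.60382329] [0.12601056 0.81663625 0.55675181 0.08517039]
{'time_s': 0.15, 'joints': array([ 9.72631969e-01,  3.13308694e-01,  1.49825302e+00, -3.54491918e-06,
        1.33101896e+00, -2.23384369e-01]), 'dq': array([-5.59209934e-04, -1.10454656e-03, -1.88883481e-03,  7.91198083e-04,
       -1.45761461e-03, -7.37021893e-06]), 'tau': array([ 1.60103322e-03, -4.12370360e+01, -2.59795046e+01, -1.59229639e-04,
        3.23291795e-03,  6.15715385e-05]), 'eef_pos': array([192.06269517, 488.36987279, 205.47669155]), 'ee_rot': array([ 1.82369860e-04,  8.26458311e-01,  5.62997705e-01, -4.59114003e-04]), 'force': array([-0.84490474, -0.90846826,  0.00289278]), 'wrist_torque': array([ 0.03896191, -0.00686037,  0.03595857]), 'grip_width': 1.0010265306725286}
```

View pics/top0.png

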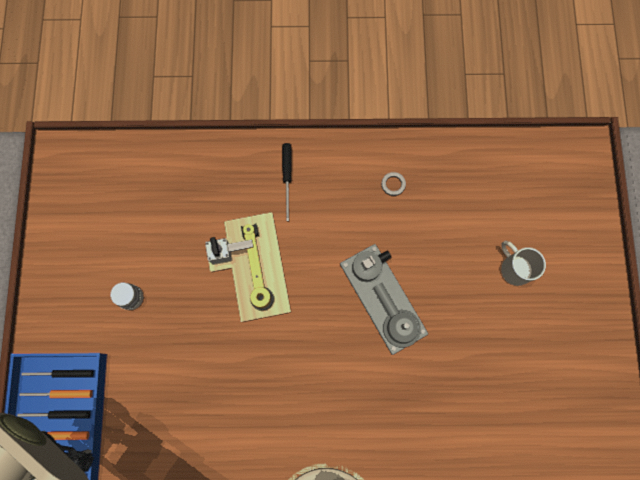

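View pics/scene0.png

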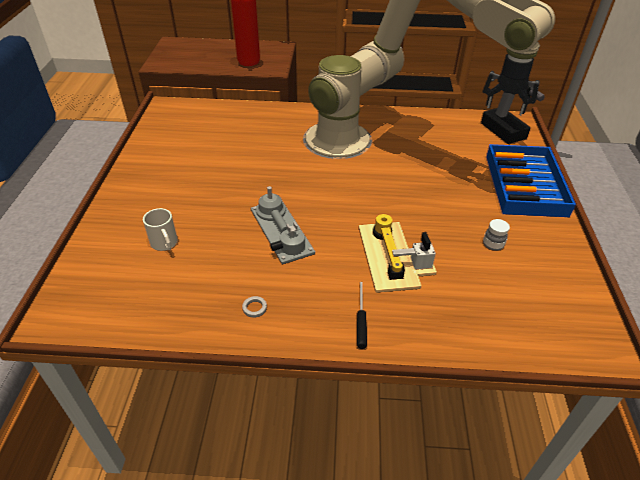

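The top view shows the lever bore near (261,297) and the eye near (250,230). The knob bar is near (214,245), the spindle near (404,326) and the rod fork near (369,264). I'll enlarge and measure these.

Run:
```python
from h import *
import pickle
C=pickle.load(open("c0.pkl","rb")); t=C["top"]
for n,u,v,z in [("bore",261,297,64),("eye",250,230,54),("knob",214,245,108),("spin",404.5,325,100),("rod",369,263,93)]:
    print(n,onz(t,u,v,z).round(1))
a=cv2.resize(t["color"][205:330,195:300],None,fx=4,fy=4,interpolation=cv2.INTER_CUBIC)
b=cv2.resize(t["color"][235:360,335:430],None,fx=4,fy=4,interpolation=cv2.INTER_CUBIC)
cv2.imwrite("pics/crop1.png",np.hstack([a,b]))
for n in("top","scene"):
    c=C[n];h=cv2.cvtColor(c["color"],cv2.COLOR_BGR2HSV)
    m=cv2.inRange(h,(20,150,100),(34,255,255)); k,l,s,ce=cv2.connectedComponentsWithStats(m)
    i=1+s[1:,4].argmax(); print(n,s[i],ce[i])
```

```text
bore [491.3 144.6  64. ]
eye [651.9 174.   54. ]
knob [604.5 248.  108. ]
spin [ 422.1 -176.6  100. ]
rod [ 563.  -102.5   93. ]Traceback (most recent call last):
  File "<stdin>", line 12, in <module>
ValueError: attempt to get argmax of an empty sequence
```

View pics/crop1.png

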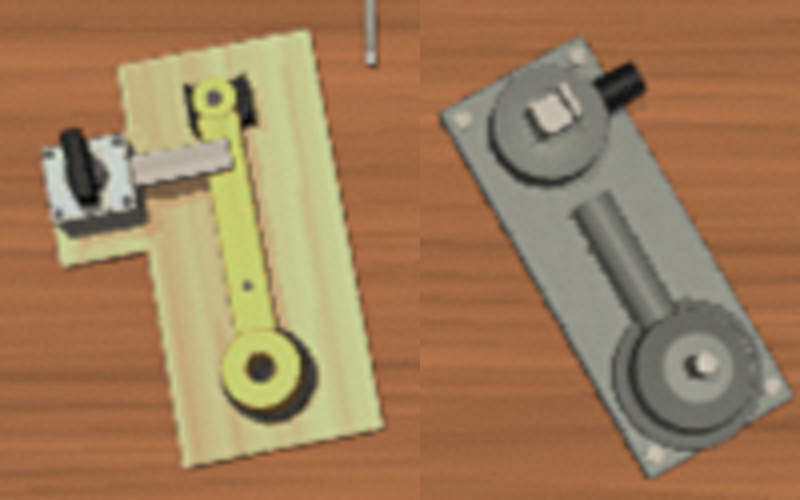

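```bash
cat >> h.py <<'E'
def tool(p,yawx=None,grasp=True):
    """shift in current tool axes to bring TCP to p; yawx: wanted world direction (rad) of tool x (mod pi); prints roll units"""
    s=sense(); M=q2R(s["ee_rot"]); d=M.T@(np.array(p)-s["eef_pos"]); cur=np.arctan2(M[1,0],M[0,0])
    r=None
    if yawx is not None:
        a=(yawx-cur+np.pi/2)%np.pi-np.pi/2; r=-np.degrees(a)/6
    return d.round(1),r,np.degrees(cur).round(1),s["joints"].round(2)
E
python3 - <<'E'
from h import *
import pickle
C=pickle.load(open("c0.pkl","rb")); t=C["top"]
P={n:onz(t,u,v,z) for n,u,v,z in [("bore",260,297.3,64),("punch",256.6,276.6,53),("eye",248.4,229.3,54),("knob",214.3,246,108),("spin",407.3,325,100),("rod",368.6,262.3,93)]}
for n,p in P.items(): print(n,p.round(1))
d=P["eye"]-P["bore"]; y=np.arctan2(d[1],d[0]); print("lever",np.hypot(*d[:2]),np.degrees(y), np.linalg.norm((P["punch"]-P["bore"])[:2]))
d=P["rod"]-P["spin"]; print("pump",np.hypot(*d[:2]),np.degrees(np.arctan2(d[1],d[0])))
k=P["knob"]; print(tool([k[0]-40,k[1]-20,205],y+np.pi/2))
E
```

```text
bore [490.6 146.9  64. ]
punch [540.4 156.7  53. ]
eye [653.6 177.8  54. ]
knob [602.2 247.3 108. ]
spin [ 422.1 -182.8  100. ]
rod [ 564.7 -101.6   93. ]
lever 165.9092013176038 10.7314428530526 50.727539479876846
pump 164.09559245823147 29.658472977070236
(array([-107.5,  440.1,    0.5]), np.float64(-5.3674500338715445), np.float64(68.5), array([ 0.97,  0.31,  1.5 , -0.  ,  1.33, -0.22]))
```

Call:
move_arm(
  rows=[
    [[-10,40,0,1.7,1],[-20,80,0,3.4,1],[-30,120,0,5.1,1],[-40,160,0,6.8,1],[-50,200,0,8.5,1],[-60,240,0,10.2,1],[-70,285,0,11.9,1],[-80,330,0,13.6,1],[-90,370,0,15.3,1],[-100,410,0,17,1],[-107,430,0,18.7,1],[-107,440,0,20.4,1]],
  ],
)

```text
time_s: 1.65
eef_pos: [563.1, 226.6, 204.9]
ee_rot: [0.001, 0.89, -0.456, -0.0]
force: [0.4, -0.3, -0.0]
grip_width: 1.001
```

Run:
```python
from h import *
print(sense()["time_s"],sense()["eef_pos"].round(1),tool([562,227,205],np.radians(-79.3)))
```

```text
1.65 [563.1 226.6 204.9] (array([-0.9,  0.7, -0.1]), np.float64(4.167259076250258), np.float64(-54.3), array([ 0.19,  0.5 ,  1.23, -0.  ,  1.41,  1.14]))
```

Call:
move_arm(
  rows=[
    [[0,0,0,1.6,1],[0,0,0,3.2,1],[0,0,0,4.2,1],[0,0,0,4.2,1]],
  ],
)

```text
time_s: 2.15
eef_pos: [563.0, 226.6, 204.6]
ee_rot: [0.001, 0.769, -0.639, -0.0]
force: [-0.4, 0.8, 0.8]
grip_width: 0.995
```

Run:
```python
from h import *
import pickle
c=eyes.capture("wrist"); pickle.dump(c,open("w1.pkl","wb")); cv2.imwrite("pics/w1.png",c["color"])
print(c["xyz"],sense()["eef_pos"].round(1))
```

```text
[638.37124741 240.94851802 371.63126656] [563.  226.6 204.7]
```

View pics/w1.png

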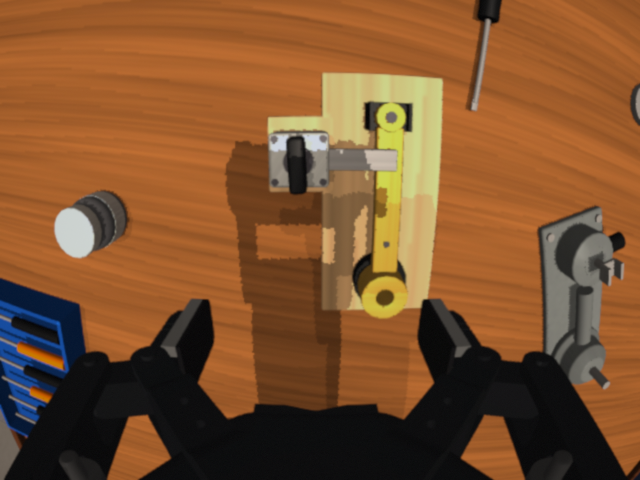

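The wrist view shows the eye at (391,117), bore at (385,297), punch mark at (387,244) and knob bar at about (296,165). The spindle tip is near (605,385).

Run:
```python
from h import *
import pickle
w=pickle.load(open("w1.pkl","rb")); t=pickle.load(open("c0.pkl","rb"))["top"]
P={}
for n,u,v,z,tp in [("bore",385,297,64,(260,297.3)),("punch",387,244,53,(256.6,276.6)),("eye",391,117,54,(248.4,229.3)),("spin",605,384,100,(407.3,325))]:
    P[n]=onz(w,u,v,z,True); x=cross(t,tp,w,(u,v),False,True); print(n,P[n].round(1),x[0].round(1),x[1].round(1))
d=P["eye"]-P["bore"]; print(np.hypot(*d[:2]),np.degrees(np.arctan2(d[1],d[0])))
g=w["color"].max(2); 
for th in (30,45): 
    m=np.zeros_like(g); m[130:200,280:315]=(g[130:200,280:315]<th)*255
    k,l,s,ce=cv2.connectedComponentsWithStats(m); i=1+s[1:,4].argmax(); pts=np.argwhere(l==i)[:,::-1].astype(np.float32)
    print(th,s[i],ce[i],cv2.minAreaRect(pts)); 
    # top face near and far ends
cv2.imwrite("pics/k1.png",cv2.resize(w["color"][120:205,260:340],None,fx=7,fy=7,interpolation=cv2.INTER_CUBIC))
for uv in [(296,139),(296.5,190),(296,160)]: print(uv,onz(w,*uv,108,True).round(1))
```

```text
bore [493.2 147.1  64. ] [491.4 146.7  60.9] 1.3
punch [541.4 155.7  53. ] [540.9 156.1  52.8] 1.4
eye [653.8 178.1  54. ] [653.8 177.9  53.1] 0.1
spin [ 423.8 -175.8  100. ] [ 421.4 -182.8   96. ] 2.2
163.52248457179454 10.937758252985326
30 [287 137  20  57 660] [297.29545455 171.53030303] ((296.71319580078125, 164.98477172851562), (55.786441802978516, 18.096750259399414), 85.91438293457031)
45 [287 137  20  57 814] [296.83046683 168.67321867] ((296.5, 165.0), (56.0, 19.0), 90.0)
(296, 139) [622.4 251.7 108. ]
(296.5, 190) [586.2 244.9 108. ]
(296, 160) [607.6 249.  108. ]
```

View pics/k1.png

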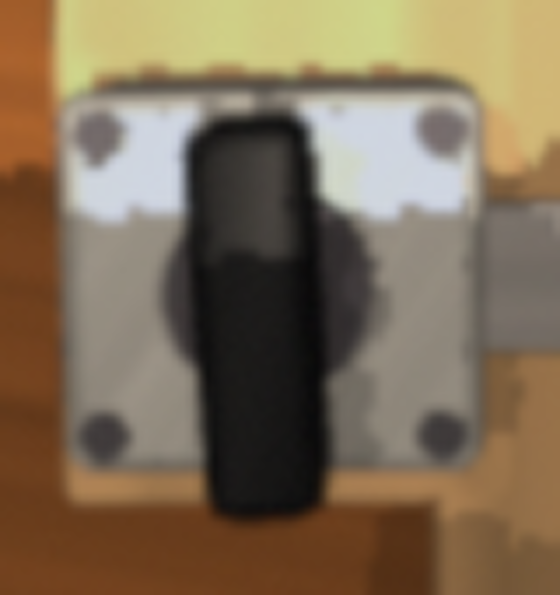

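Run:
```python
from h import *
import pickle
w=pickle.load(open("w1.pkl","rb"))
f=lambda x,y,z:onz(w,260+(x+.5)/7-.5,120+(y+.5)/7-.5,z,True).round(1)
print("housing",f(269,284,68),"stem",f(268,290,80)); print("bar -x end",f(268,517,108),"sides at bottom",f(210,500,108),f(326,500,108), "top",f(192,140,108),f(310,140,108))
print(tool([603,248,84],np.radians(-79+3)), sense()["joints"].round(2))
```

```text
housing [603.1 248.6  68. ] stem [603.8 248.3  80. ]
bar -x end [583.9 243.5 108. ] sides at bottom [584.6 249.7 108. ] [586.7 237.9 108. ] top [620.9 257.9 108. ] [623.  246.2 108. ]
(array([-13.7, -43.5, 120.6]), np.float64(-0.5611011695056446), np.float64(-79.4), array([ 0.19,  0.5 ,  1.23, -0.  ,  1.41,  1.58])) [ 0.19  0.5   1.23 -0.    1.41  1.58]
```

Call:
move_arm(
  rows=[
    [[-7,-22,0,-0.35,0.2],[-14,-43.5,20,-0.35,0],[-14,-43.5,50,-0.35,0],[-14,-43.5,80,-0.35,0],[-14,-43.5,105,-0.35,0],[-14,-43.5,119,-0.35,0],[-14,-43.5,120,-0.35,0],[-14,-43.5,120,-0.35,0]],
  ],
  squeeze=40,
)

```text
time_s: 3.2
eef_pos: [603.5, 248.4, 85.6]
ee_rot: [0.0, 0.781, -0.624, 0.0]
force: [0.4, 0.5, 0.8]
grip_width: 0.501
```

Call:
move_arm(
  rows=[
    [[0,0,0,0,-0.4],[0,0,0,0,-1],[0,0,0,0,-1],[0,0,0,0,-1],[0,0,0,0,-1],[0,0,0,0,-1],[0,0,0,0,-1]],
  ],
)

```text
time_s: 4.08
eef_pos: [603.5, 248.4, 85.6]
ee_rot: [0.0, 0.781, -0.624, 0.0]
force: [1.1, -0.5, 0.3]
grip_width: 0.003
```

Run:
```python
from h import *
s=sense(); print(s["joints"].round(3),s["grip_width"],s["force"],s["wrist_torque"],tool([603,248,84],np.radians(-77.3+71)))
```

```text
[ 2.120e-01  6.970e-01  1.220e+00 -1.000e-03  1.225e+00  1.560e+00] 0.002780790287077363 [ 1.05413392 -0.54383151  0.29176217] [ 0.05429661 -0.05315905  0.03370043] (array([0.3, 0.5, 1.6]), np.float64(-11.823157911397708), np.float64(-77.2), array([ 0.21,  0.7 ,  1.22, -0.  ,  1.22,  1.56]))
```

The opening reads 0.003, which means nothing is between the pads. I'll look.

Run:
```python
from h import *
import pickle
c=eyes.capture("wrist"); s=eyes.capture("scene"); t=eyes.capture("top"); pickle.dump((c,s,t),open("w2.pkl","wb"))
a=cv2.resize(s["color"][190:300,350:460],(400,400),interpolation=cv2.INTER_CUBIC);b=cv2.resize(c["color"][100:440,150:490],(400,400))
cv2.imwrite("pics/w2.png",np.hstack([a,b]))
```

```text
(no output)
```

View pics/w2.png

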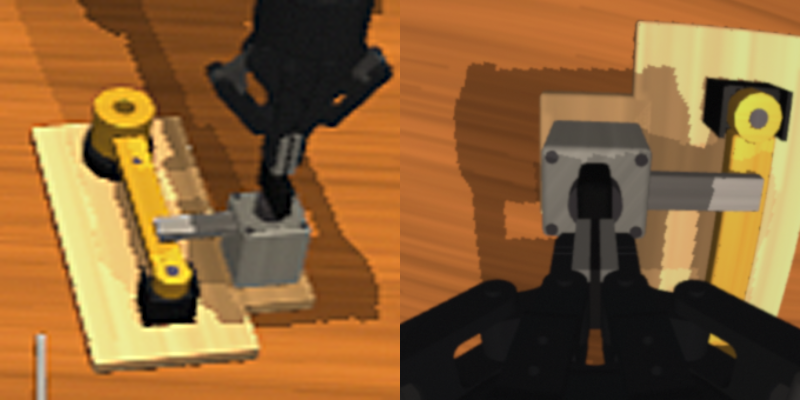

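Run:
```python
from h import *
import pickle
c,s,t=pickle.load(open("w2.pkl","rb"))
g=lambda im:np.clip((im/255.)**.45*255,0,255).astype(np.uint8)
a=cv2.resize(g(c["color"][220:380,260:380]),(420,560),interpolation=cv2.INTER_CUBIC);b=cv2.resize(g(s["color"][215:270,400:440]),(380,560),interpolation=cv2.INTER_CUBIC)
cv2.imwrite("pics/w3.png",np.hstack([a,b]))
```

```text
(no output)
```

View pics/w3.png

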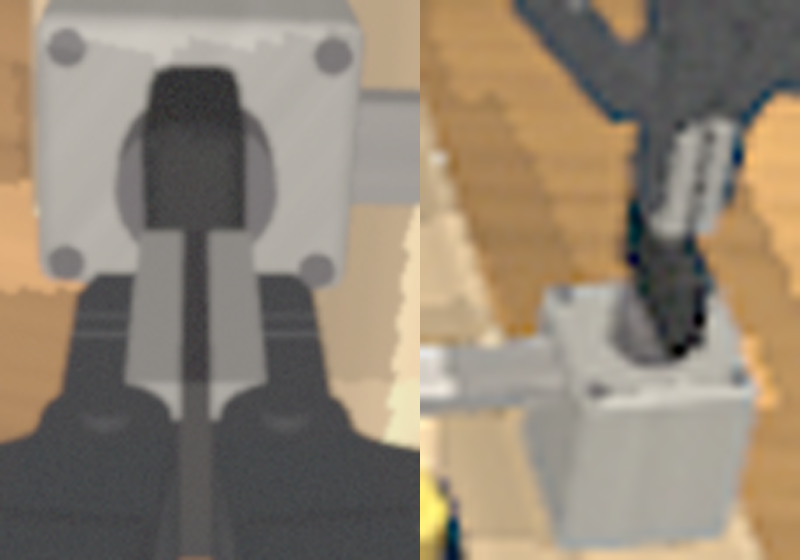

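Run:
```python
from h import *
import pickle
c,s,t=pickle.load(open("w2.pkl","rb"))
x=cross(s,(427.4,238.1),c,(315.7,285.7),False,True); print("tips",x[0].round(1),x[1])
# bar top far end near scene camera: lower right bar top end?
print("housing corner chk", onz(s,400+(170)/9.5,215+405/10.2,68).round(1))
print("tool0 cam offset", (np.array(c["xyz"])-sense()["eef_pos"]).round(1), sense()["eef_pos"])
k=pickle.load(open("w1.pkl","rb")); print((np.array(k["xyz"])-[563,226.6,204.7]).round(1))
```

```text
tips [609.1 249.6 104.8] 0.23271900717614202
housing corner chk [633.8 228.7  68. ]
tool0 cam offset [ 74.5  17.2 167.2] [603.4434269  248.37971918  85.61883128]
[ 75.4  14.3 166.9]
```

The fingertips triangulate to z≈105, not the 78 the stated tool geometry gives. The pads shut above the bar, so the tips are really about 20–30 mm further back than stated. I'll open, go down in stages and watch the force.

Call:
move_arm(
  rows=[
    [[0,0,-6,0,0],[0,0,-6,0,0],[0,0,-6,0,0],[0,0,-6,0,0],[0,0,5,0,0],[0,0,10,0,0],[0,0,14,0,0],[0,0,14,0,0]],
  ],
)

```text
time_s: 5.22
eef_pos: [603.3, 248.3, 71.2]
ee_rot: [0.001, 0.781, -0.624, -0.0]
force: [-0.5, 0.3, -0.2]
grip_width: 0.497
```

Call:
move_arm(
  rows=[
    [[0,0,4,0,0],[0,0,8,0,0],[0,0,11,0,0],[0,0,11,0,0]],
  ],
)

```text
time_s: 5.72
eef_pos: [603.2, 248.3, 60.0]
ee_rot: [0.001, 0.781, -0.624, -0.0]
force: [-0.4, -0.1, 0.4]
grip_width: 0.499
```

Call:
move_arm(
  rows=[
    [[0,0,0,0,-0.4],[0,0,0,0,-1],[0,0,0,0,-1],[0,0,0,0,-1],[0,0,0,0,-1],[0,0,0,0,-1]],
  ],
)

```text
time_s: 6.48
eef_pos: [603.3, 248.3, 60.2]
ee_rot: [0.001, 0.781, -0.624, -0.0]
force: [-1.6, 0.0, 4.6]
grip_width: 0.142
```

The bar is gripped (0.142, about 12 mm), so the tips really are about 28 mm shorter than stated. Next I turn the knob anticlockwise.

Call:
move_arm(
  rows=[
    [[0,0,0,-1.2,-1],[0,0,0,-2.4,-1],[0,0,0,-3.6,-1],[0,0,0,-4.8,-1],[0,0,0,-6,-1],[0,0,0,-7.2,-1],[0,0,0,-8.4,-1],[0,0,0,-9.6,-1],[0,0,0,-10.8,-1],[0,0,0,-11.6,-1],[0,0,0,-12.1,-1],[0,0,0,-12.1,-1]],
  ],
)

```text
time_s: 7.98
eef_pos: [603.8, 247.8, 60.2]
ee_rot: [0.001, 0.999, -0.041, 0.0]
force: [3.3, -2.8, -0.1]
grip_width: 0.14
```

Run:
```python
from h import *
s=sense(); M=q2R(s["ee_rot"]); print(np.degrees(np.arctan2(M[1,0],M[0,0])),s["wrist_torque"],s["force"],s["tau"].round(2)[5])
```

```text
-4.703527748175221 [-0.56775883 -0.48737054 -0.066752  ] [ 3.32554491 -2.82845317 -0.14628799] -0.46
```

Call:
move_arm(
  rows=[
    [[0,0,0,-0.3,-1],[0,0,0,-0.6,-1],[0,0,0,-0.6,-1]],
  ],
)

```text
time_s: 8.35
eef_pos: [603.9, 248.1, 60.2]
ee_rot: [0.0, 1.0, -0.01, 0.0]
force: [2.8, 0.3, 1.1]
grip_width: 0.143
```

Run:
```python
from h import *
s=sense(); M=q2R(s["ee_rot"]); print(np.degrees(np.arctan2(M[1,0],M[0,0])),s["wrist_torque"],s["force"],s["tau"].round(2)[5])
```

```text
-1.1246169110163662 [ 0.09182102 -0.27359207 -1.05006837] [2.76248154 0.27079201 1.08725458] -1.23
```

Call:
move_arm(
  rows=[
    [[0,0,0,-0.6,0.3],[0,0,0,-0.6,0.3],[0,0,0,-0.6,0.3],[0,0,-25,-0.6,0.3],[0,0,-60,-0.6,0.5],[0,0,-100,1,1],[50,45,-110,2.6,1],[60,90,-110,4.2,1],[60,90,-110,5.8,1],[60,90,-110,7.4,1],[60,90,-110,9,1],[60,90,-110,10.6,1]],
  ],
)

```text
time_s: 9.85
eef_pos: [661.9, 157.1, 170.2]
ee_rot: [0.0, 0.843, -0.538, 0.0]
force: [-0.1, 0.4, 0.6]
grip_width: 1.0
```

Run:
```python
from h import *
s=sense(); print(s["eef_pos"].round(1),tool([541,156.2,120],np.radians(-79.1)))
```

```text
[661.9 157.1 170.2] (array([-50.2, 110. ,  50.2]), np.float64(2.3375637486642673), np.float64(-65.1), array([ 0.06,  0.69,  1.  , -0.  ,  1.45,  1.2 ]))
```

Call:
move_arm(
  rows=[
    [[-10,22,0,0.6,1],[-25,55,0,1.2,1],[-40,88,0,1.8,1],[-50,110,0,2.3,1],[-50,110,0,2.3,1],[-50,110,0,2.3,1]],
  ],
)

```text
time_s: 10.6
eef_pos: [541.8, 156.0, 170.3]
ee_rot: [0.0, 0.772, -0.635, 0.0]
force: [0.0, 0.2, -0.1]
grip_width: 1.004
```

Run:
```python
from h import *
import pickle
c=eyes.capture("wrist"); pickle.dump(c,open("w4.pkl","wb")); cv2.imwrite("pics/w4.png",c["color"])
print(c["xyz"]); print(tool([541,156.2,20],np.radians(-79.1)))
```

```text
[616.62261591 171.07540494 337.51293926]
(array([ -0.5,   0.8, 150.1]), np.float64(0.04052227250465649), np.float64(-78.9), array([ 0.07,  0.43,  1.43, -0.  ,  1.28,  1.45]))
```

View pics/w4.png

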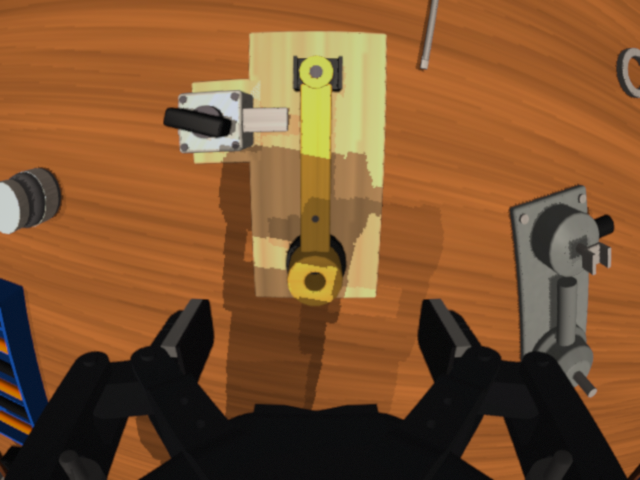

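The keeper tip at (288,120) is now clear of the arm, whose edge is at 300. The punch mark is at (315,218), the eye at (316,72) and the bore at (315,281).

Run:
```python
from h import *
import pickle
w=pickle.load(open("w4.pkl","rb"))
for n,u,v,z in [("bore",315,281,64),("punch",315.5,218,53),("eye",316.5,72,54),("spin",593,392,100),("rod",598,254,93)]: print(n,onz(w,u,v,z,True).round(1))
```

```text
bore [492.9 146.7  64. ]
punch [541.7 156.   53. ]
eye [653.3 177.3  54. ]
spin [ 423.  -180.3  100. ]
rod [571.3 -92.6  93. ]
```

Call:
move_arm(
  rows=[
    [[-0.5,0.8,40,0,0.6],[-0.5,0.8,80,0,0.3],[-0.5,0.8,110,0,0.3],[-0.5,0.8,130,0,0.3],[-0.5,0.8,145,0,0.3],[-0.5,0.8,148,0,0.3],[-0.5,0.8,148,0,0.3]],
  ],
  squeeze=90,
)

```text
time_s: 11.52
eef_pos: [541.5, 156.2, 22.5]
ee_rot: [0.0, 0.772, -0.635, 0.001]
force: [0.9, -0.0, 0.7]
grip_width: 0.649
```

Call:
move_arm(
  rows=[
    [[0,0,5,0,0.3],[0,0,10,0,0.3],[0,0,14,0,0.3],[0,0,14,0,0.3]],
  ],
)

```text
time_s: 12.02
eef_pos: [541.3, 156.1, 8.2]
ee_rot: [0.0, 0.772, -0.635, 0.0]
force: [0.1, 0.2, 0.6]
grip_width: 0.648
```

Call:
move_arm(
  rows=[
    [[0,0,0,0,-0.2],[0,0,0,0,-1],[0,0,0,0,-1],[0,0,0,0,-1],[0,0,0,0,-1],[0,0,0,0,-1]],
  ],
)

```text
time_s: 12.78
eef_pos: [541.4, 156.2, 8.7]
ee_rot: [0.0, 0.772, -0.635, 0.001]
force: [-2.6, -0.0, 5.6]
grip_width: 0.254
```

Call:
move_arm(
  rows=[
    [[0,0,-3,0,-1],[0,0,-8,0,-1],[0,0,-16,0,-1],[0,0,-28,0,-1],[0,0,-42,0,-1],[0,0,-60,0,-1],[0,0,-80,0,-1],[0,0,-100,0,-1],[0,0,-115,0,-1],[0,0,-125,0,-1],[0,0,-130,0,-1],[0,0,-130,0,-1]],
  ],
)

```text
time_s: 14.28
eef_pos: [541.2, 156.3, 138.6]
ee_rot: [0.0, 0.772, -0.635, 0.0]
force: [-0.1, -0.6, -6.3]
grip_width: 0.258
```

Run:
```python
from h import *
import pickle
c=eyes.capture("wrist"); t=eyes.capture("top"); s=eyes.capture("scene"); pickle.dump((c,t,s),open("w5.pkl","wb"))
cv2.imwrite("pics/w5.png",np.hstack([cv2.resize(c["color"][:,100:],(450,400)),cv2.resize(s["color"][150:310,330:470],(350,400),interpolation=cv2.INTER_CUBIC)]))
x=sense(); print(x["force"],x["wrist_torque"],x["eef_pos"])
```

```text
[ 0.58446317  0.26519204 -6.30374901] [ 0.0543662  -0.00132636 -0.02517182] [540.98366425 156.2905357  138.0165113 ]
```

View pics/w5.png

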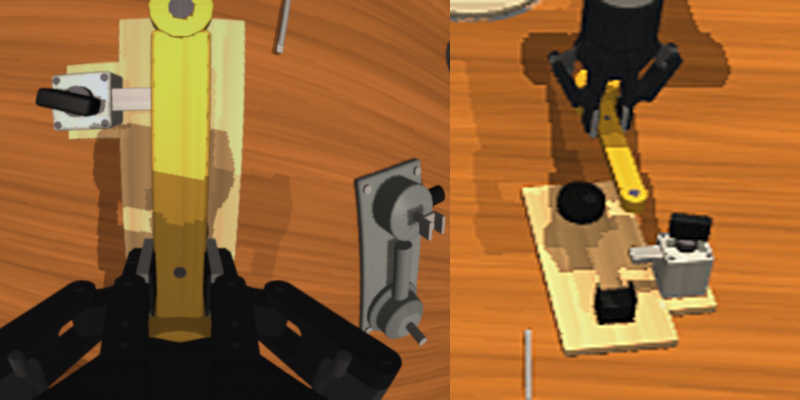

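The lever is off the rests (6.3 N) with the eye at (317,10) and the punch mark at (316,326), between the pads. Next I check that it is level and get the move to the pump.

Run:
```python
from h import *
import pickle
c,t,s=pickle.load(open("w5.pkl","rb"))
x=cross(s,(402.7,227),c,(317,9.6),False,True); print("eye",x[0].round(1),x[1]); e=onz(c,317,9.6,183.4,True); p=onz(c,316,326.4,182.4,True)
print(e,p,np.hypot(*(e-p)[:2]),np.degrees(np.arctan2(*(e-p)[1::-1])))
# punch in scene: 
print("punch",cross(s,(330+(605-450)*.4,150+118*.4),c,(316,326.4),False,True))
print("bore z expected",28+sense()["eef_pos"][2]-8.7)
g=t["color"]; cv2.imwrite("pics/t5.png",g)
```

```text
eye [654.2 176.9 179.3] 2.8006609438053154
[653.07337694 178.07040436 183.4       ] [541.23526369 156.27260804 182.4       ] 113.94256228563904 11.028959706439531
punch (array([535.82976262, 154.94960995, 173.7620241 ]), np.float64(0.5857719905982087))
bore z expected 157.31651130062642
```

Call:
move_arm(
  rows=[
    [[10,4,0,-0.1,-1],[35,15,0,-0.4,-1],[65,30,0,-0.7,-1],[100,46,0,-1.1,-1],[135,62,0,-1.5,-1],[170,78,0,-1.9,-1],[205,94,0,-2.3,-1],[238,109,0,-2.6,-1],[264,120,0,-2.9,-1],[282,129,0,-3.1,-1],[290,132,0,-3.1,-1],[292,133,0,-3.1,-1]],
  ],
)

```text
time_s: 15.92
eef_pos: [466.8, -156.1, 138.3]
ee_rot: [0.0, 0.865, -0.502, -0.0]
force: [-0.1, -0.1, -6.2]
grip_width: 0.258
```

Call:
move_arm(
  rows=[
    [[0,0,0,0,-1],[0,0,0,0,-1],[0,0,0,0,-1]],
  ],
)

```text
time_s: 16.3
eef_pos: [466.8, -155.7, 138.3]
ee_rot: [0.0, 0.865, -0.502, -0.0]
force: [0.2, -1.1, -6.7]
grip_width: 0.258
```

Run:
```python
from h import *
import pickle
C=[eyes.capture(n) for n in("wrist","top","scene")]; pickle.dump(C,open("w6.pkl","wb")); c,t,s=C
cv2.imwrite("pics/w6.png",np.hstack([cv2.resize(c["color"][:,160:480],(400,600)),cv2.resize(s["color"][140:290,230:330],(400,600),interpolation=cv2.INTER_CUBIC)]))
x=sense(); print(x["force"],x["wrist_torque"],x["eef_pos"],tool([466,-157,121],np.radians(-60.3)))
```

```text
[-0.77013962  1.00558403 -7.88063365] [-0.00782416 -0.02051133  0.01471721] [ 466.79194172 -155.91934812  138.27575445] (array([ 0.5,  1.2, 17.3]), np.float64(0.0010111689049748017), np.float64(-60.3), array([-0.56,  0.31,  1.69, -0.  ,  1.14,  0.49]))
```

View pics/w6.png

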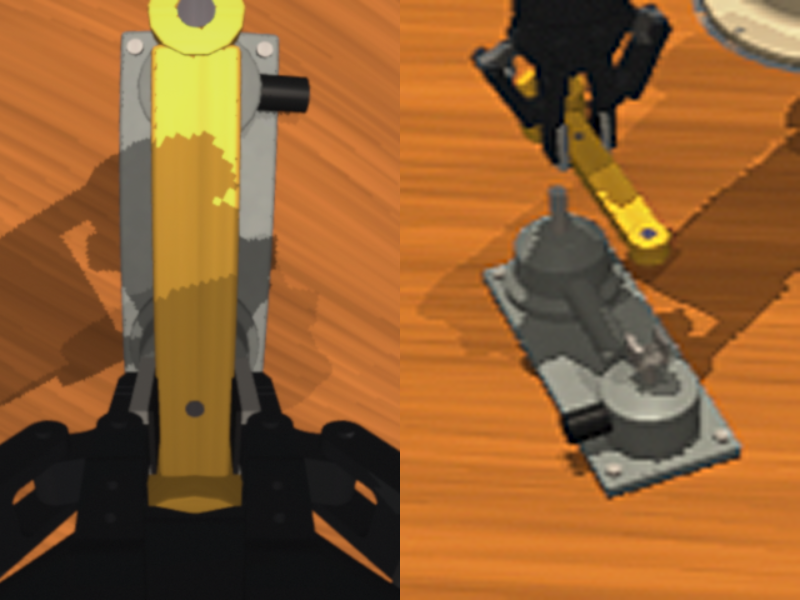

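The lever lines up over the pump and the scene view shows the spindle tip at about (269,187). I'll refine the pump position from scene, top and wrist views, using the foot bolts as well.

Run:
```python
from h import *
import pickle
c,_,s=pickle.load(open("w6.pkl","rb")); C=pickle.load(open("c0.pkl","rb")); t=C["top"]
T=lambda x,y:(335+(x-420+.5)/4-.5,235+(y+.5)/4-.5)
S=lambda x,y:(230+(x-400+.5)/4-.5,140+(y+.5)/4-.5)
W=lambda x,y:(160+x*.8,y*.8)
print("spin scene@100",onz(s,*S(557,188),100).round(1),"cross",cross(t,T(708,360),s,S(557,188)))
print("bolts t/s",[ (cross(t,T(*a),s,S(*b))[0].round(1),onz(t,*T(*a),12).round(1)) for a,b in [((462,119),(721,436)),((575,57),(614,470))]])
B=np.array([onz(t,*T(*a),12) for a in [(462,119),(575,57),(655,455),(772,385)]]); print(B.round(1)); 
ctr=B.mean(0); d=(B[0]+B[1]-B[2]-B[3])/2; a=np.arctan2(d[1],d[0]); print("centre",ctr,np.degrees(a),np.hypot(*d[:2]))
print("wrist bolts",[onz(c,*W(*p),12,True).round(1) for p in [(134,46),(265,49)]])
print("fork top:",onz(t,*T(555,108),93).round(1), "scene",onz(s,*S(647,350),93).round(1))
e=onz(c,*W(196,10),183.6,True);p=onz(c,*W(195,408),182.6,True);print("eye,punch",e,p,np.degrees(np.arctan2(*(e-p)[1::-1])))
```

```text
spin scene@100 [ 421.9 -183.1  100. ] cross (array([ 422.89873206, -182.06798503,  100.70844117]), np.float64(1.6320090820556814))
bolts t/s [(array([575.1, -53.1,  11.9]), array([575. , -51.6,  12. ])), (array([ 612.8, -122.4,   11.8]), array([ 612.6, -120.7,   12. ]))]
[[ 575.   -51.6   12. ]
 [ 612.6 -120.7   12. ]
 [ 375.  -160.8   12. ]
 [ 414.8 -230.9   12. ]]
centre [ 494.35633584 -140.98656733   12.        ] 28.893616899517212 227.16891129584485
wrist bolts [array([573.4, -51.2,  12. ]), array([ 612.4, -122.7,   12. ])]
fork top: [ 566.2 -101.1   93. ] scene [ 579.9 -102.8   93. ]
eye,punch [566.26550421 -98.92958783 183.6       ] [ 467.15433152 -155.34485511  182.6       ] 29.649050599140025
```

Call:
move_arm(
  rows=[
    [[0.5,0.5,3,0.05,-1],[1,1,7,0.05,-1],[1.3,1.6,11,0.05,-1],[1.3,1.6,15,0.05,-1],[1.3,1.6,17.5,0.05,-1],[1.3,1.6,17.5,0.05,-1],[1.3,1.6,17.5,0.05,-1],[1.3,1.6,17.5,0.05,-1],[1.3,1.6,17.5,0.05,-1],[1.3,1.6,17.5,0.05,-1]],
  ],
)

```text
time_s: 17.7
eef_pos: [466.1, -157.8, 120.8]
ee_rot: [0.0, 0.863, -0.504, -0.0]
force: [0.1, -0.2, -6.4]
grip_width: 0.261
```

Run:
```python
from h import *
import pickle
C=[eyes.capture(n) for n in("wrist","top","scene")]; pickle.dump(C,open("w7.pkl","wb")); c,t,s=C
cv2.imwrite("pics/w7.png",np.hstack([cv2.resize(t["color"][210:370,300:460],(400,400),interpolation=cv2.INTER_CUBIC),cv2.resize(s["color"][140:265,220:345],(400,400),interpolation=cv2.INTER_CUBIC)]))
x=sense(); print(x["time_s"],x["dq"].round(4),x["force"].round(2),x["wrist_torque"].round(3),x["eef_pos"].round(1),x["ee_rot"].round(4),x["grip_width"])
```

```text
17.85 [-0.0007  0.0016  0.0026  0.0015  0.0018  0.0007] [ 0.38  0.39 -6.41] [-0.024  0.029  0.005] [ 466.1 -157.9  120.8] [ 4.000e-04  8.634e-01 -5.044e-01 -0.000e+00] 0.25773657453862436
```

View pics/w7.png

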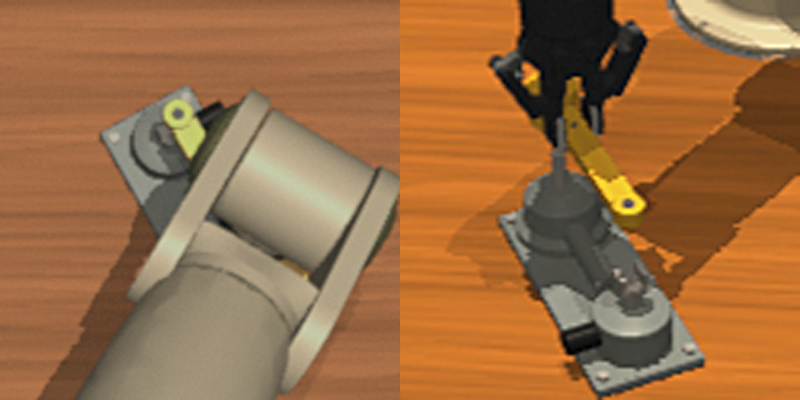

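The top view shows the eye at about (371,255) and the scene view shows it at about (291,204). As a last check I'll triangulate the eye, then hand in.

Run:
```python
from h import *
import pickle
c,t,s=pickle.load(open("w7.pkl","rb"))
print(cross(t,(371,255),s,(290.7,204)),onz(t,371,255,166).round(1))
s=sense(); print("spindle vs bore",s["eef_pos"][:2]-50*np.array([.871,.491]))
```

```text
(array([ 567.9364667, -102.6468157,  162.0455742]), np.float64(2.1910473202543073)) [ 567.1 -101.2  166. ]
spindle vs bore [ 422.53042696 -182.40882697]
```

The eye triangulates about 4 mm low, which is at the limit of pixel accuracy. I'll check tilt another way, from the arm's apparent width along its length in the wrist view.

Run:
```python
from h import *
import pickle
for fn,i in (("w5.pkl",0),("w6.pkl",0),("w7.pkl",0)):
    c=pickle.load(open(fn,"rb"))[i]; im=c["color"].astype(float); o=np.array(c["xyz"]); S=[]
    sat=(im[...,2]-im[...,0])/(im.max(2)+1)
    for v in range(60,300,20):
        g=cv2.GaussianBlur(im,(1,5),0)[v]; G=np.abs(np.diff(g,axis=0)).sum(1)
        L=[265,300];R_=[335,372]
        def pk(a,b):
            k=a+G[a:b].argmax(); w=G[k-1:k+2]; return k+.5+(w*[-1,0,1]).sum()/w.sum()
        a,b=pk(*L),pk(*R_); 
        da,db=ray(c,a,v,True),ray(c,b,v,True); da/=-da[2]; db/=-db[2]
        h=24/np.linalg.norm((da-db)); S.append((v,round(a,1),round(b,1),round(o[2]-h,1)))
    print(fn,c["xyz"][2].round(1),S)
```

```text
w5.pkl 305.7 [(60, np.float64(279.8), np.float64(353.2), np.float64(181.8)), (80, np.float64(280.5), np.float64(352.5), np.float64(179.5)), (100, np.float64(279.7), np.float64(352.7), np.float64(181.3)), (120, np.float64(280.6), np.float64(352.5), np.float64(180.2)), (140, np.float64(280.4), np.float64(347.4), np.float64(171.7)), (160, np.float64(282.3), np.float64(371.7), np.float64(206.4)), (180, np.float64(282.4), np.float64(350.2), np.float64(175.8)), (200, np.float64(282.6), np.float64(346.6), np.float64(169.7)), (220, np.float64(281.4), np.float64(350.5), np.float64(181.6)), (240, np.float64(283.6), np.float64(370.3), np.float64(208.8)), (260, np.float64(282.3), np.float64(358.2), np.float64(196.8)), (280, np.float64(282.6), np.float64(349.8), np.float64(185.1))]
w6.pkl 305.4 [(60, np.float64(280.7), np.float64(367.6), np.float64(200.8)), (80, np.float64(281.3), np.float64(367.5), np.float64(200.0)), (100, np.float64(280.5), np.float64(351.5), np.float64(177.4)), (120, np.float64(281.4), np.float64(351.6), np.float64(176.6)), (140, np.float64(281.4), np.float64(350.8), np.float
[... 539 characters left out ...]
0, np.float64(281.3), np.float64(366.3), np.float64(181.1)), (100, np.float64(280.7), np.float64(351.5), np.float64(159.8)), (120, np.float64(281.4), np.float64(351.5), np.float64(159.1)), (140, np.float64(281.4), np.float64(350.7), np.float64(158.3)), (160, np.float64(281.5), np.float64(350.6), np.float64(159.1)), (180, np.float64(281.5), np.float64(351.3), np.float64(161.6)), (200, np.float64(281.7), np.float64(350.3), np.float64(161.0)), (220, np.float64(282.4), np.float64(349.5), np.float64(160.0)), (240, np.float64(282.5), np.float64(348.7), np.float64(160.3)), (260, np.float64(282.7), np.float64(363.7), np.float64(185.9)), (280, np.float64(283.6), np.float64(359.3), np.float64(181.0))]
```

Run:
```python
from h import *
import pickle
def proj(c,p):
    q=att(c).T@(np.array(p)-c["xyz"]); f=foc(c); return np.array([c["cx"]+f*q[0]/q[2],c["cy"]+f*q[1]/q[2]])
def hole(c,g,r=3):
    im=c["color"].max(2).astype(float); x,y=np.round(g).astype(int); w=im[y-r:y+r+1,x-r:x+r+1]
    d=np.clip(np.percentile(w,70)-w,0,None); d[d<.35*d.max()]=0; Y,X=np.mgrid[y-r:y+r+1,x-r:x+r+1]; return np.array([(d*X).sum(),(d*Y).sum()])/d.sum()
C0=pickle.load(open("c0.pkl","rb"))["scene"]; W5=pickle.load(open("w5.pkl","rb"))[2]; W7=pickle.load(open("w7.pkl","rb"))[2]
u=np.array([np.cos(np.radians(10.95)),np.sin(np.radians(10.95)),0]); u7=np.array([.871,.491,0])
for n,c,b,d,z in (("c0",C0,[541.2,156.2],u,53),("w5",W5,[541,156.3],u,182.3),("w7",W7,[466.1,-157.9],u7,165.1)):
    p=np.array([*b,z]); e=p+115*d; e[2]+=1
    for m,q in(("punch",p),("eye",e)):
        a=proj(c,q); h=hole(c,a); k=proj(c,q+[0,0,1])-a; print(n,m,a.round(1),h.round(1),"px/mm z",k.round(2),"diff",(h-a).round(2))
a=[cv2.resize(c["color"][int(y)-25:int(y)+25,int(x)-25:int(x)+25],(390,390),interpolation=cv2.INTER_NEAREST) for c,(x,y) in ((W5,(397,212)),(W7,(279,192)))]
cv2.imwrite("pics/e.png",np.hstack(a))
```

```text
c0 punch [387.9 233.1] [389.6 232.1] px/mm z [ 0.04 -0.27] diff [ 1.65 -0.98]
c0 eye [397.9 263.1] [397.3 263.8] px/mm z [ 0.04 -0.27] diff [-0.55  0.69]
w5 punch [393.1 196. ] [394.1 195.4] px/mm z [ 0.04 -0.31] diff [ 1.07 -0.53]
w5 eye [404.  225.8] [403.7 226.3] px/mm z [ 0.05 -0.31] diff [-0.32  0.55]
w7 punch [274.5 178. ] [277.  176.4] px/mm z [-0.02 -0.3 ] diff [ 2.46 -1.61]
w7 eye [291.6 202.4] [292.3 201.6] px/mm z [-0.01 -0.3 ] diff [ 0.73 -0.79]
```

View pics/e.png

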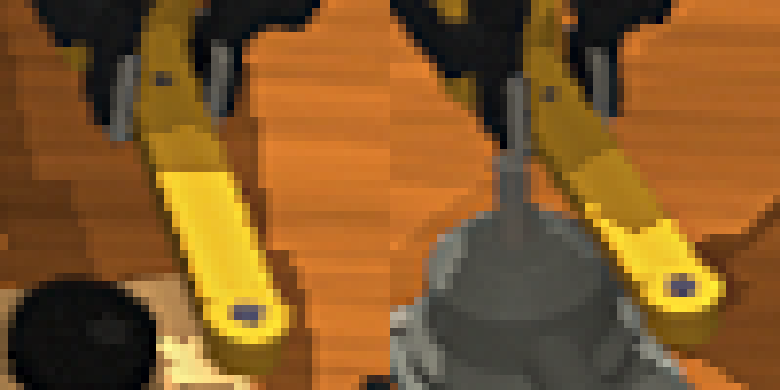

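The punch mark sits at (273.8,178.6) and the eye at (290.9,203.0). Both differ from a level lever by the same (−0.7,+0.6) px, the offset seen at the eye when it lay in the cradle. So the lever is level, and I'll hand in.

```bash
python3 -c "
from rig import ctrl,sense
print(ctrl.finish_job(),sense()['time_s'])"
```

```text
the job is handed in; nothing more can be done
the job is handed in; nothing more can be done
```

The job is handed in. I turned the knob anticlockwise to its stop: the wrist moment rose to 1 N m and the keeper was seen clear of the arm. I then lifted the lever at the punch mark and carried it to the pump at about 18 s on the robot's clock.

**Final pose:**
- The bore is at about (422.5, −182.4), against a measured spindle tip at (422.5, −182.3). By arm kinematics it is about 40 mm above the tip.
- The eye is within about 2–3 mm of the measured rod top.
- The arm is still and carries only the lever's weight, 6.4 N.

**Checks that disagreed:**
- **Fingertips:** they sat about 28 mm further back than the stated tool geometry. The first knob grasp closed on air above the bar. I measured the difference and allowed for it in both later grasps.
- **Level:** one eye triangulation came out about 4 mm low, and a check of the arm's apparent width was too noisy to settle it. Sub-pixel offsets at the punch mark and eye matched each other and the eye's offset in the cradle, so I took the lever as level.

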